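# Shut the cover of the dice case past its spring catch

## Task

Close the dice case on the counter: with the fingertips press the long spring catch bar along its front fully down and, keeping it down, push the cover's upright plate to the case's left until the cover is fully home over the dice. Then let go so that the catch springs back up and locks the cover shut. Only press and push, gently: do not grip the plate, do not lift or shift the case, and leave the things standing round it alone.

Things in the scene. Friction and masses are not known exactly. Their poses are not given: they have to be found in the camera images.
- case: dice case: low loose wooden box (about 3 kg) 120 mm deep (x), 250 long (y), 48 high; base board 50 mm further forward; origin under the middle of the box, +x to its back, +y to its left end, z up. Left half: open well with two dice; right half: deck under the clear cover. The catch bar runs along its front. Only the cover's upright plate stands higher than 50 mm, the top of the bar when fully down.
- cover (a joint): how far the cover has slid to the case's +y, m: 0 to 0.003 at the start (open, locked), 0.074 at its stop (shut). Sliding takes about 1 to 3 N. Notches in its front edge catch on the tooth of the spring catch whenever that is less than about 6 mm down: at the start, near 0.024 and 0.048, and from about 0.070 on (locked shut).
- catch (a joint): spring catch, how far it is pressed down, m: 0 up, 0.010 fully down. 2 N to start, 5 N fully down; rises when released. Its steel bar is 26 mm wide and 170 mm long: x -96 to -70 mm, y -85 to +85 mm in the case's frame, top 60 mm above the counter when up. It can be pressed anywhere, and the fingertips may slide along it.
- push_face (a point): middle of the face to push, on the cover's upright aluminium plate; moves with the cover, 75 mm above the counter. It looks to the case's -y (push to +y). The plate stands over the bar: 8 mm thick along y, 44 mm wide (x -101 to -57 mm in the case), from 3 mm above the raised bar up to 87 mm above the counter. At the start about 35 mm of bar lie free to the right of it.
- bar_right_end (a point): right (-y) end of the catch bar, in the middle of its width, on its top face (60 mm above the counter when up); goes down with the bar
- bar_left_end (a point): left (+y) end of the catch bar, in the middle of its width, on its top face; goes down with the bar
- sand_timer: sand timer, 36 mm across, 85 mm high, loose, stands off the case's left end; origin under its middle; leave alone
- tin: round tin, 68 mm across, 46 mm high, loose, off the case's right end; origin under its middle; leave alone
- deck: squared pack of cards, 82x100x19 mm, loose, behind the case; origin under its middle; leave alone
- pawn: game pawn, 22 mm across, 35 mm high, loose, near the front left of the case; origin under its middle; leave alone
- far_face: far (left, case's +y) face of the cover's upright plate, 44 mm wide, 24 mm high, 8 mm beyond the face to push; origin 2 mm inside that face. Nothing need touch it: it is touched only if the plate is gripped.

How it is judged:
On the way:
1. the fingers hold the catch down while the cover is part way along (value of joint catch above 0.005 m and contact force between the fingers and catch above 0.3 N and value of joint cover between 0.006 and 0.066 m), for 0.1 s.
At the end, for the whole second after the job is handed in: the cover is slid at least 68 mm (fully home), the catch has sprung up to within 2 mm of its top and so locks it, and the case stands flat, at rest, within 25 mm of where it was (value of joint cover above 0.068 m and value of joint catch below 0.002 m and distance of case from where it was at the start of the episode below 0.025 m and angle between case's own z axis and vertical below 0.05 rad and linear speed of case below 0.01 m/s); the robot touches nothing.
It fails at once if the case is lifted or tipped (height (world z) of case above 0.012 m or angle between case's own z axis and vertical above 0.12 rad).
It fails at once if the case is shoved more than 25 mm (distance of case from where it was at the start of the episode above 0.025 m).
It fails at once if a thing standing round the case is moved more than 25 mm (distance of any of sand_timer, tin, deck, pawn from where it was at the start of the episode above 0.025 m).
It fails at once if the cover or the catch is pushed harder than 45 N (contact force between the fingers and cover above 45 N or contact force between the fingers and catch above 45 N).
It fails at once if the plate is gripped (fingers on its far face) (contact force between the fingers and far_face above 2 N).
It also fails if it takes over 38 s, if anything falls off the work surface, if the arm or the gripper's body presses on something with over 40 N, if the wrist force passes 120 N, or if a joint passes its speed limit or range.

## Robot

A 6-joint arm with a two-finger parallel gripper is mounted at the origin on a cart in front of the work surface, level with it; the furniture and walls round the work are solid. World frame = base frame: x ahead of the robot, y to its left, z up, the work surface at z = 0. Lengths are in m, angles in rad, forces in N, time in s.
With the tool pointing down it reaches from about 0.3 to 0.75 m from the base axis. Payload 8.5 kg.
Tool frame: the origin (TCP) lies between the finger pads; the fingertips stand manip.tcp_to_tips ahead of it and the grasp point (between the pads) lies 3 mm ahead of it (manip.tcp_to_tips is the distance from the TCP to the fingertips, in m); z points along the fingers, y is the line along which they close (so a half turn about z gives the same grasp; the last joint's range is limited). The gripper opens to 85 mm and grips with 20 to 120 N. Pads are 22 mm wide; open, the fingers measure 114 mm over their backs; the gripper's body (76 mm by 85 mm) begins 54 mm behind the grasp point. The pads swing forward as they close: fully open they stand 13 mm farther back than shut.
Start: joints at [-1.506, 0.381, 1.297, -0, 1.464, -0.215], TCP at [0.152, -0.529, 0.253] pointing down, gripper open.
Joint ranges: [-3.11, 3.11], [-0.89, 2.33], [0.22, 2.48], [-1.42, 4.56], [0.17, 2.85], [-2.88, 2.88]. Speed limits (rad/s): [2.39, 2.39, 3.14, 3.14, 3.14, 3.14].

## Interface

Orientations are given as a unit quaternion [x, y, z, w].
In Python, from rig import manip gives the robot as it stands.
- The arm moves only by the shell command python3 -m handwheel 'ROWS' [FORCE]. ROWS is JSON, one flat list of numbers, 7 for each row, row after row: the shift along the tool's x, y, z in m, then the turn, a rotation vector about the tool's x, y, z in degrees, then the closure, from 0 (fully open) to 1 (shut). A call has 1 to 5 rows; each row shifts and turns the commanded pose from where the row before left it, along the tool's axes as they then stand; what a row does not reach is not made up. A row lasts 1/10 s, in which the tool goes at most 50 mm and 8.59 degrees, less where a joint would pass 70% of its speed; a pose out of reach is approached as far as the arm can. A call with a gripper value outside its range is refused whole. The fingers move at their own pace and stop on an object; FORCE is the grip in N (left out, the last holds). Time passes only in rows, so rows that do not move let the fingers close. It gives the time, the measured TCP pose, the force, the opening and the grip force at its end, in the units of the state.
- manip.observe(): the state, without advancing time (a new reading comes with each control period).
- manip.get_image(name): name is "scene" or "top" or "wrist"; returns a dict with "image" (400x640x3 uint8, red, green, blue), "intrinsics" (3x3 intrinsics, pixels), "cam_to_world" (4x4, takes a point from camera to world coordinates). Camera axes: x right, y down, z forward; pixel columns grow to the right and rows downward; lengths in m; the calibration is good to about 2 mm. A picture is of the moment at which its call begins. There is no depth.
- manip.hand_in(): hands the job in; it is judged then, once.
Trained networks look in a picture, given as the dict that the camera call returned (one of the last four; its "shot" number tells which), for a name from the list of things; names that differ only in an ending like _2 or _b are one class to them, and where a whole thing is asked for, a point or a joint stands for the part that bears it (a point fixed in the world has none). Each returns a list of dicts, best first, with "p" (0 to 1); they miss things now and then, are a little off and sometimes report something else, mostly with a low value. They report only what shows in the picture. A call takes as long as a camera call.
- manip.look_for(label, picture): "centre" ([x, y, z] in m, in world coordinates, good to about 4 mm: the middle of the surface that is visible of it).
- manip.trace(label, picture): "mask" (400x640 bool, what is visible of it).
- manip.landmark_of(label, picture): "centre" ([x, y, z] in m, in world coordinates, good to about 4 mm: a listed point, or the origin of a listed thing).
The state is a dict: "clock": time; "joints": joint angles; "qvel": joint speeds; "tau": joint torques, N m; "ee_pos": TCP position; "orientation": TCP orientation; "ft_force": force on the tool from outside, world axes, zero at the start; "torque": the same for the moment, N m; "opening": finger opening in m; "finger_force": force on a finger pad.
Only numpy, scipy, OpenCV 4.12 (cv2) and the standard library are available. Lean on these libraries where they do the work, as an engineer would, in place of code of your own. Each camera call takes 0.05 s, during which the arm holds its last target. There are 200 camera calls.

## Working session

There is one attempt and no reset: what is moved stays moved. The work goes in short steps, Python scripts to look and compute and a shell command to move; the robot and the scene stay as the last step left them, time stands still between calls to the robot, and variables do not carry over. Pictures are saved under pics/ and viewed, at most 10 in all, crops included, and the job is handed in when it is done.

```bash
mkdir -p pics; cat > h.py <<'E'
from rig import manip
import numpy as np, cv2
def save(n,f):
    p=manip.get_image(n); cv2.imwrite(f,cv2.cvtColor(p["image"],cv2.COLOR_RGB2BGR)); return p
E
python3 - <<'E'
from h import *
print(manip.tcp_to_tips, manip.observe()["clock"], manip.observe()["ee_pos"], manip.observe()["orientation"])
for n in ("top","scene"):
    p=save(n,f"pics/{n}0.png")
    for l in ["case","push_face","bar_right_end","bar_left_end","sand_timer","tin","deck","pawn"]:
        r=manip.landmark_of(l,p)
        print(n,l,[(np.round(q["centre"],3).tolist(),round(q["p"],2)) for q in r[:2]])
E
```

```text
0.022 0.0 [ 0.15188811 -0.52834679  0.25271452] [ 9.90227973e-01  1.39456252e-01  5.62383570e-05 -7.15875834e-04]
top case [([0.6, -0.034, 0.003], 0.57)]
top push_face [([0.507, -0.04, 0.072], 0.95)]
top bar_right_end [([0.491, -0.077, 0.06], 0.74)]
top bar_left_end [([0.56, 0.082, 0.062], 0.64)]
top sand_timer [([0.684, 0.118, -0.002], 0.51)]
top tin [([0.561, -0.214, 0.001], 0.77)]
top deck [([0.73, -0.08, 0.0], 0.89)]
top pawn [([0.582, 0.144, -0.001], 0.48)]
scene case [([0.602, -0.032, 0.003], 0.83)]
scene push_face [([0.504, -0.038, 0.074], 0.97), ([0.509, -0.04, 0.073], 0.19)]
scene bar_right_end [([0.49, -0.075, 0.058], 0.61)]
scene bar_left_end [([0.56, 0.081, 0.059], 0.69)]
scene sand_timer [([0.683, 0.12, -0.004], 0.82), ([0.601, -0.034, 0.002], 0.19)]
scene tin [([0.558, -0.216, -0.004], 0.69)]
scene deck [([0.732, -0.081, 0.0], 0.67)]
scene pawn []
```

View pics/top0.png

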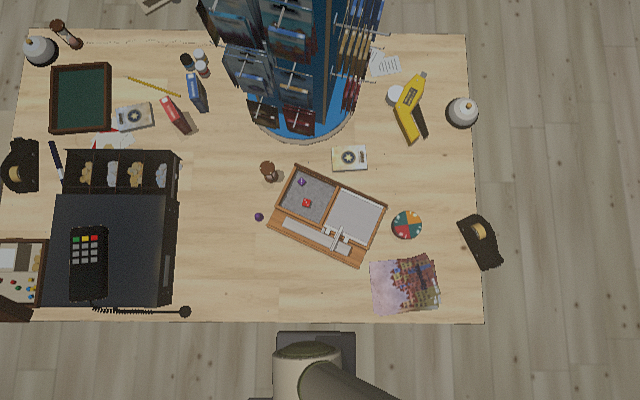

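View pics/scene0.png

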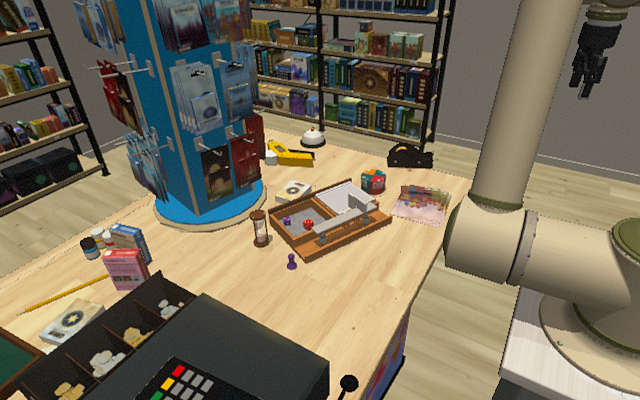

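The long bar runs from about (356,250) to (275,215) in the top view, with the plate near (340,240). The case is yawed by about -24°, and a tall display stands well behind it. I'll close the fingers, travel high and turn the tool x axis along the case's +y.

```bash

python3 -m handwheel '[0.031,-0.024,0,0,0,0,1, 0.031,-0.024,0,0,0,0,1, 0.031,-0.024,0,0,0,0,1, 0.031,-0.024,0,0,0,0,1, 0.031,-0.024,0,0,0,0,1]' 30
python3 -m handwheel '[0.031,-0.024,0,0,0,0,1, 0.031,-0.024,0,0,0,0,1, 0.031,-0.024,0,0,0,0,1, 0.031,-0.024,0,0,0,0,1, 0.031,-0.024,0,0,0,0,1]'
python3 -m handwheel '[0.031,-0.024,0,0,0,0,1, 0.031,-0.024,0,0,0,0,1, 0.031,-0.024,0,0,0,0,1, 0.031,-0.024,0,0,0,0,1, 0.031,-0.024,0,0,0,0,1]'
python3 -m handwheel '[0,0,0,0,0,-8.5,1, 0,0,0,0,0,-8.5,1, 0,0,0,0,0,-8.5,1, 0,0,0,0,0,-8.5,1, 0,0,0,0,0,-8.5,1]'
python3 -m handwheel '[0,0,0,0,0,-7.5,1, 0,0,0,0,0,0,1, 0,0,0,0,0,0,1]'
cat >> h.py <<'E'
def fit():
    """case frame from bar ends and case origin, averaged over cameras; tool tip in it"""
    P={l:[] for l in ["case","push_face","bar_right_end","bar_left_end"]}
    for n in ("top","scene","wrist"):
        p=manip.get_image(n)
        for l in P:
            r=manip.landmark_of(l,p)
            if r and r[0]["p"]>.4: P[l].append(r[0]["centre"]); print(n,l,np.round(r[0]["centre"],4),round(r[0]["p"],2))
    return {l:np.median(v,0) if v else None for l,v in P.items()}
E
python3 - <<'E'
from h import *
from scipy.spatial.transform import Rotation as R
print(fit())
s=manip.observe(); print(s["clock"],s["ee_pos"],s["ft_force"],s["opening"],s["joints"]); print(R.from_quat(s["orientation"]).as_matrix().round(3))
save("wrist","pics/w1.png")
E
```

```text
clock: 1.4
ee_pos: [0.2684, -0.3691, 0.2534]
orientation: [0.99, 0.139, 0.0, 0.0]
ft_force: [1.0, -0.4, 0.4]
opening: 0.0123
finger_force: 0.0
clock: 1.9
ee_pos: [0.3843, -0.2109, 0.2535]
orientation: [0.99, 0.139, 0.0, 0.0]
ft_force: [-0.2, -0.3, -0.2]
opening: -0.0002
finger_force: 0.0
clock: 2.4
ee_pos: [0.5002, -0.0527, 0.2535]
orientation: [0.99, 0.139, 0.0, 0.0]
ft_force: [0.2, -0.6, 0.1]
opening: 0.0002
finger_force: 0.0
clock: 2.9
ee_pos: [0.4994, -0.0541, 0.2534]
orientation: [0.871, 0.492, 0.0, 0.0]
ft_force: [0.1, 0.6, 0.2]
opening: -0.0001
finger_force: 0.0
clock: 3.2
ee_pos: [0.4994, -0.0542, 0.2533]
orientation: [0.839, 0.543, 0.0, 0.0]
ft_force: [-0.2, 0.3, 0.3]
opening: -0.0001
finger_force: 0.0
top bar_left_end [0.5634 0.0808 0.0597] 0.75
scene case [ 6.042e-01 -3.270e-02  6.000e-04] 0.66
scene push_face [ 0.5032 -0.0383  0.0756] 0.8
scene bar_right_end [ 0.7313 -0.0805  0.0014] 0.7
scene bar_left_end [0.5607 0.0785 0.0617] 0.83
wrist case [ 6.06e-01 -2.82e-02  1.00e-04] 0.9
wrist push_face [ 0.5069 -0.0405  0.0781] 0.94
wrist bar_right_end [ 0.4926 -0.0748  0.0598] 0.95
wrist bar_left_end [0.5638 0.0771 0.0616] 0.85
{'case': array([ 6.051e-01, -3.045e-02,  3.500e-04]), 'push_face': array([ 0.50505, -0.0394 ,  0.07685]), 'bar_right_end': array([ 0.61195, -0.07765,  0.0306 ]), 'bar_left_end': array([0.5634, 0.0785, 0.0616])}
3.95 [ 0.499388   -0.05417207  0.25331234] [0.27223223 0.28284306 0.03045235] -7.509718557963196e-05 [-3.44165997e-01  2.97033070e-01  1.42557787e+00  1.75775012e-05
  1.41901719e+00  7.42513150e-02]
[[ 0.406  0.914 -0.   ]
 [ 0.914 -0.406  0.   ]
 [ 0.    -0.    -1.   ]]
```

View pics/w1.png

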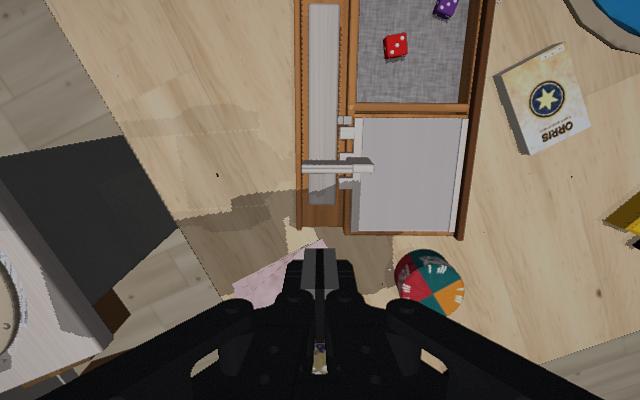

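The wrist view shows the bar vertical (cols 309–338, right end at row 205), so the yaw is aligned. The plate spans rows ~163–173. I'll ray-cast these pixels.

```bash
python3 - <<'E'
from h import *
from scipy.spatial.transform import Rotation as R
p=manip.get_image("wrist");K=p["intrinsics"];T=p["cam_to_world"]
s=manip.observe();M=R.from_quat(s["orientation"]).as_matrix()
def ray(u,v,z):
    d=T[:3,:3]@np.linalg.inv(K)@[u,v,1];w=T[:3,3]+d*(z-T[2,3])/d[2]
    return (M.T@(w-s["ee_pos"])).round(4)
for n,u,v,z in [("endL",309,205,.06),("endR",336,205,.06),("farL",310,3,.06),("farR",339,3,.06),("plateL topfar",302,163,.087),("plate top near",325,168,.087),("plate bot near",325,173,.063)]: print(n,ray(u,v,z))
g=p["image"]; cv2.imwrite("pics/w2.png",cv2.cvtColor(cv2.resize(g[110:240,270:400],None,fx=4.5,fy=4.5,interpolation=cv2.INTER_CUBIC),cv2.COLOR_RGB2BGR))
E
```

```text
endL [-0.0225 -0.0088  0.1933]
endR [-0.0225  0.0166  0.1933]
farL [ 0.1466 -0.0065  0.1933]
farR [0.1466 0.0167 0.1933]
plateL topfar [ 0.0222 -0.0134  0.1663]
plate top near [0.018  0.0056 0.1663]
plate bot near [0.0087 0.006  0.1903]
```

View pics/w2.png

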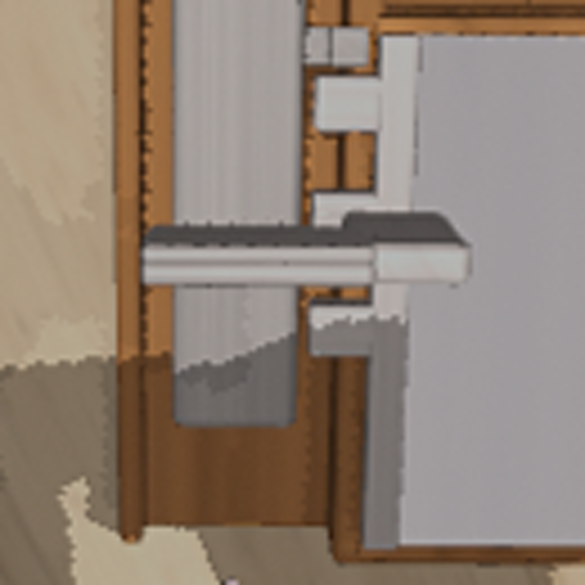

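Plate face is about 13 mm ahead of the tool, the bar end 22 mm behind, and the bar's mid-line at +4 mm. I'll shift, descend to ~10 mm above the bar, then look.

```bash

python3 -m handwheel '[-0.005,0.004,0.03,0,0,0,1, 0,0,0.035,0,0,0,1, 0,0,0.035,0,0,0,1, 0,0,0.035,0,0,0,1, 0,0,0.02,0,0,0,1]'
python3 -m handwheel '[0,0,0.004,0,0,0,1, 0,0,0,0,0,0,1, 0,0,0,0,0,0,1]'
python3 - <<'E'
from h import *
p=save("wrist","pics/w3.png")
for l in ("push_face","bar_right_end"): print(l,[(np.round(q["centre"],4),q["p"]) for q in manip.landmark_of(l,p)[:1]])
E
```

```text
clock: 4.55
ee_pos: [0.5001, -0.0601, 0.096]
orientation: [0.839, 0.545, -0.001, -0.001]
ft_force: [0.1, 0.1, 0.4]
opening: -0.0003
finger_force: 0.0
clock: 4.85
ee_pos: [0.5016, -0.0606, 0.0955]
orientation: [0.839, 0.545, 0.001, 0.001]
ft_force: [0.7, -0.7, 0.1]
opening: 0.0
finger_force: 0.0
push_face [(array([ 0.5084, -0.0394,  0.0783]), 0.74)]
bar_right_end []
```

View pics/w3.png

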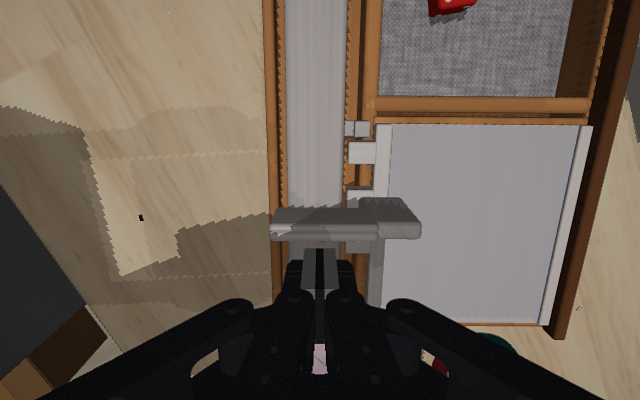

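Fingertips (320,250–290) sit over the bar, clear of the plate (its lower edge is at row 240). Pressing down gently.

```bash

python3 -m handwheel '[0,0,0.003,0,0,0,1, 0,0,0.003,0,0,0,1, 0,0,0.003,0,0,0,1, 0,0,0.002,0,0,0,1, 0,0,0,0,0,0,1]'
python3 -m handwheel '[0,0,0.002,0,0,0,1, 0,0,0.002,0,0,0,1, 0,0,0,0,0,0,1]'
python3 -m handwheel '[0,0,0.002,0,0,0,1, 0,0,0.002,0,0,0,1, 0,0,0,0,0,0,1]'

```

```text
clock: 5.5
ee_pos: [0.5009, -0.0603, 0.083]
orientation: [0.839, 0.545, -0.0, -0.0]
ft_force: [-0.0, -0.4, -0.3]
opening: -0.0001
finger_force: 0.0
clock: 5.8
ee_pos: [0.5011, -0.0604, 0.0793]
orientation: [0.839, 0.545, 0.0, 0.0]
ft_force: [0.3, -0.2, 2.6]
opening: -0.0001
finger_force: 1.3
clock: 6.1
ee_pos: [0.5011, -0.0604, 0.0753]
orientation: [0.839, 0.545, 0.0, 0.0]
ft_force: [1.0, -0.4, 3.9]
opening: 0.0003
finger_force: 1.9
```

```bash

python3 -m handwheel '[0,0,0.002,0,0,0,1, 0,0,0.001,0,0,0,1, 0,0,0,0,0,0,1]'
python3 -m handwheel '[0,0,0.0005,0,0,0,1, 0,0,0,0,0,0,1]'

```

```text
clock: 6.4
ee_pos: [0.5011, -0.0604, 0.0723]
orientation: [0.839, 0.545, 0.0, 0.0]
ft_force: [-0.5, -0.7, 4.7]
opening: 0.0001
finger_force: 2.3
clock: 6.6
ee_pos: [0.5011, -0.0604, 0.072]
orientation: [0.839, 0.545, 0.0, 0.0]
ft_force: [-0.3, -1.6, 4.3]
opening: -0.0001
finger_force: 2.6
```

Fully down (~10 mm, ~5 N). Now sliding along +tool x.

```bash

python3 -m handwheel '[0.003,0,0,0,0,0,1, 0.003,0,0,0,0,0,1, 0.003,0,0,0,0,0,1, 0.003,0,0,0,0,0,1, 0.003,0,0,0,0,0,1]'
python3 -m handwheel '[0.003,0,0,0,0,0,1, 0.003,0,0,0,0,0,1, 0.003,0,0,0,0,0,1, 0.003,0,0,0,0,0,1, 0,0,0,0,0,0,1]'
python3 - <<'E'
from h import *
p=save("wrist","pics/w4.png")
for n in ("wrist","top","scene"):
    p=manip.get_image(n)
    for l in ("push_face","case"): print(n,l,[(np.round(q["centre"],4),q["p"]) for q in manip.landmark_of(l,p)[:1]])
E
```

```text
clock: 7.1
ee_pos: [0.5071, -0.0472, 0.072]
orientation: [0.838, 0.545, -0.0, 0.001]
ft_force: [-1.6, -4.9, 5.1]
opening: 0.0001
finger_force: 3.3
clock: 7.6
ee_pos: [0.5122, -0.036, 0.072]
orientation: [0.838, 0.545, -0.0, 0.001]
ft_force: [-0.5, -2.0, 5.3]
opening: -0.0001
finger_force: 2.6
wrist push_face [(array([ 0.516 , -0.0235,  0.0745]), 0.72)]
wrist case [(array([ 6.024e-01, -2.850e-02,  2.000e-04]), 0.74)]
top push_face []
top case [(array([ 0.6008, -0.0332,  0.0033]), 0.75)]
scene push_face [(array([ 0.5134, -0.0228,  0.0746]), 0.73)]
scene case [(array([ 0.6024, -0.0323,  0.0042]), 0.7)]
```

View pics/w4.png

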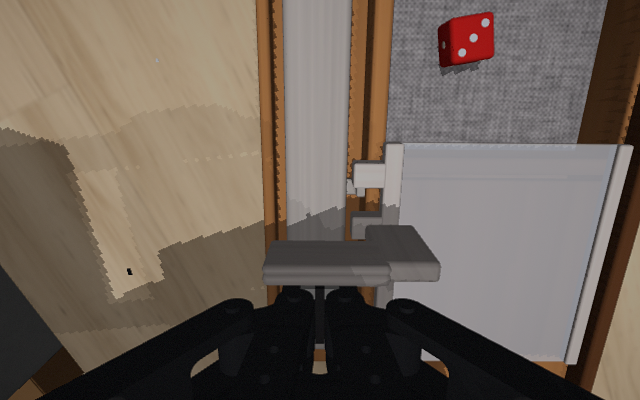

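The cover has moved ~18 mm over the well (its edge is past the divider at row 145) and the case hasn't shifted. Continuing.

```bash

python3 -m handwheel '[0.003,0,0,0,0,0,1, 0.003,0,0,0,0,0,1, 0.003,0,0,0,0,0,1, 0.003,0,0,0,0,0,1, 0.003,0,0,0,0,0,1]'
python3 -m handwheel '[0.003,0,0,0,0,0,1, 0.003,0,0,0,0,0,1, 0.003,0,0,0,0,0,1, 0.003,0,0,0,0,0,1, 0.003,0,0,0,0,0,1]'
python3 -m handwheel '[0.003,0,0,0,0,0,1, 0.003,0,0,0,0,0,1, 0.003,0,0,0,0,0,1, 0.003,0,0,0,0,0,1, 0.003,0,0,0,0,0,1]'
python3 -m handwheel '[0.002,0,0,0,0,0,1, 0.002,0,0,0,0,0,1, 0,0,0,0,0,0,1]'

```

```text
clock: 8.6
ee_pos: [0.5182, -0.0226, 0.072]
orientation: [0.838, 0.545, -0.0, 0.001]
ft_force: [-1.6, -4.6, 5.7]
opening: 0.0002
finger_force: 3.2
clock: 9.1
ee_pos: [0.5243, -0.0088, 0.072]
orientation: [0.838, 0.545, -0.0, 0.001]
ft_force: [-1.9, -4.6, 5.4]
opening: 0.0003
finger_force: 3.2
clock: 9.6
ee_pos: [0.5303, 0.0049, 0.072]
orientation: [0.839, 0.545, -0.0, 0.001]
ft_force: [-2.2, -4.1, 6.2]
opening: -0.0001
finger_force: 3.2
clock: 9.9
ee_pos: [0.532, 0.0087, 0.072]
orientation: [0.838, 0.545, -0.0, 0.0]
ft_force: [-1.0, -1.4, 5.0]
opening: -0.0001
finger_force: 2.8
```

```bash

python3 -m handwheel '[0.001,0,0,0,0,0,1, 0.001,0,0,0,0,0,1, 0.001,0,0,0,0,0,1]'
python3 -m handwheel '[0.001,0,0,0,0,0,1, 0.001,0,0,0,0,0,1]'
python3 -m handwheel '[0.001,0,0,0,0,0,1, 0.001,0,0,0,0,0,1]'

```

```text
clock: 10.2
ee_pos: [0.5331, 0.0112, 0.072]
orientation: [0.838, 0.545, -0.0, 0.001]
ft_force: [-1.1, -4.9, 4.7]
opening: -0.0003
finger_force: 3.2
clock: 10.4
ee_pos: [0.5337, 0.0124, 0.072]
orientation: [0.838, 0.545, -0.001, 0.001]
ft_force: [-4.9, -12.9, 6.5]
opening: 0.0002
finger_force: 7.8
clock: 10.6
ee_pos: [0.5339, 0.013, 0.072]
orientation: [0.838, 0.545, -0.002, 0.001]
ft_force: [-7.9, -18.1, 8.0]
opening: 0.0002
finger_force: 10.9
```

The push force jumped to ~20 N, so the cover is at its stop. Unload, rise, look.

```bash

python3 -m handwheel '[-0.002,0,0,0,0,0,1, -0.002,0,0,0,0,0,1, -0.001,0,0,0,0,0,1, 0,0,0,0,0,0,1]'
python3 -m handwheel '[0,0,-0.003,0,0,0,1, 0,0,-0.003,0,0,0,1, 0,0,-0.003,0,0,0,1, 0,0,-0.003,0,0,0,1, 0,0,-0.005,0,0,0,1]'
python3 -m handwheel '[0,0,-0.02,0,0,0,1, 0,0,-0.03,0,0,0,1, 0,0,-0.03,0,0,0,1, -0.01,0,-0.03,0,0,0,1, -0.03,0,-0.03,0,0,0,1]'
python3 -m handwheel '[-0.03,0,0,0,0,0,1, 0,0,0,0,0,0,1, 0,0,0,0,0,0,1]'
python3 - <<'E'
from h import *
p=save("wrist","pics/w5.png")
print(fit())
E
```

```text
clock: 11.0
ee_pos: [0.533, 0.0111, 0.072]
orientation: [0.839, 0.545, 0.0, 0.0]
ft_force: [1.5, 1.5, 5.4]
opening: 0.0002
finger_force: 2.7
clock: 11.5
ee_pos: [0.532, 0.0109, 0.0886]
orientation: [0.839, 0.545, -0.001, -0.001]
ft_force: [0.7, -0.5, 0.7]
opening: -0.0005
finger_force: 0.0
clock: 12.0
ee_pos: [0.5161, -0.0248, 0.2299]
orientation: [0.838, 0.546, -0.0, -0.0]
ft_force: [0.6, -0.8, -0.6]
opening: 0.0002
finger_force: 0.0
clock: 12.3
ee_pos: [0.5038, -0.0533, 0.2287]
orientation: [0.839, 0.544, -0.0, -0.0]
ft_force: [-0.3, 0.4, 1.0]
opening: 0.0002
finger_force: 0.0
top push_face [0.5336 0.0241 0.074 ] 0.88
top bar_left_end [0.5608 0.0833 0.0627] 0.8
scene case [ 0.6014 -0.0297  0.0039] 0.92
scene push_face [0.5314 0.026  0.0754] 0.58
scene bar_right_end [ 0.4901 -0.0763  0.0588] 0.57
scene bar_left_end [0.562  0.0802 0.0615] 0.87
wrist case [ 0.6002 -0.0287 -0.0007] 0.73
wrist push_face [0.5383 0.0248 0.0764] 0.94
wrist bar_right_end [ 0.495  -0.074   0.0608] 0.7
{'case': array([ 0.6008, -0.0292,  0.0016]), 'push_face': array([0.5336, 0.0248, 0.0754]), 'bar_right_end': array([ 0.49255, -0.07515,  0.0598 ]), 'bar_left_end': array([0.5614 , 0.08175, 0.0621 ])}
```

View pics/w5.png

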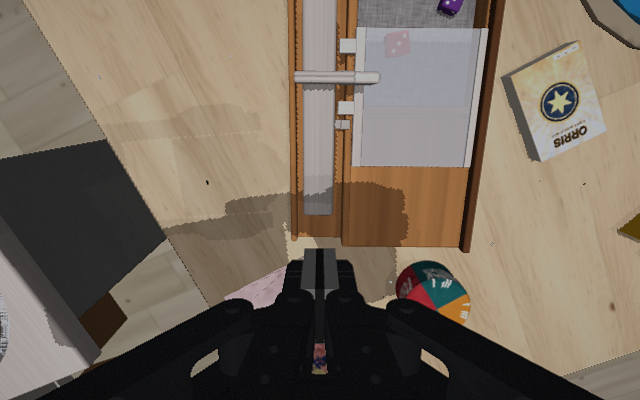

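```bash
python3 - <<'E'
from h import *
p=manip.get_image("wrist");K=p["intrinsics"];T=p["cam_to_world"];a=np.array([.405,.914,0])
def y(u,v,z):
    d=T[:3,:3]@np.linalg.inv(K)@[u,v,1];return (T[:3,3]+d*(z-T[2,3])/d[2])@a
print("face-barend",y(325,83,.063)-y(325,215,.06),"cover edge to case end",y(410,167,.048)-y(410,246,.048), "bar len check per px",y(325,83,.06)-y(325,84,.06))
# bar height: width of bar in px
c=lambda u,v:np.linalg.norm(T[:3,:3]@np.linalg.inv(K)@[u,v,1])
g=cv2.cvtColor(p["image"],cv2.COLOR_RGB2GRAY); print(g[150,290:350].tolist(), K[0,0],T[2,3])
E
```

```text
face-barend 0.10897490060404497 cover edge to case end 0.07473712403063293 bar len check per px 0.0007425265779980594
[106, 119, 117, 116, 102, 62, 52, 82, 120, 118, 116, 112, 104, 140, 154, 161, 163, 161, 160, 162, 164, 164, 166, 162, 161, 163, 165, 164, 161, 157, 157, 159, 159, 160, 161, 159, 160, 160, 161, 161, 161, 151, 126, 80, 78, 88, 119, 117, 116, 115, 117, 110, 55, 52, 98, 113, 120, 119, 116, 105] 349.79021477205083 0.3495267257751979
```

The face is 109 mm from the bar end (35 mm at the start), so it has travelled ~74 mm and is fully home. The bar reads ~60 mm high, so the catch is up, and the arm is clear.

```bash
python3 -c "
from rig import manip
print(manip.hand_in())"
```

```text
the job is handed in; nothing more can be done
None
```

I closed the dice case and handed the job in, but no verdict came back: by my camera measurements the cover slid about 74 mm to its stop, the catch bar is back up at about 60 mm, the case did not visibly move, and the arm is clear of everything.

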